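Clamp a drill core in the sprung vee holder

TASK

Roll the stone drill core along the loading deck, without lifting it off the holder, until it drops into the vee and lies centred there. Then take the clamp plate by its orange handle, slide its two ears down into the spring-clip slots of the blue posts and press it fully home, so that both clips snap over the ears and the plate sits flat on the posts over the core. Let go, and leave the jar, cup, vial and marker where they are.

Things in the scene. Friction and masses are not known exactly. Their poses are not given: they have to be found in the camera images.
- holder: Core holder fixed to the table: grey base 165 x 196 x 10 mm, white loading deck on its -x side, vee cradle, and a slotted blue post at each end of the vee. Origin on the table under the middle of the vee; z up; x from deck to vee (away from the robot, within 0.3 rad); the vee runs along y. Offsets x, y, z below are in this frame, mm.
- deck (a point): Middle of the white deck's top (x -62, y 0, z 38). Deck 100 mm wide in y, rising gently from z 36 at x -102 to z 40 at x -23, level with the vee's near lip. Two stop pins, 6 mm thick, up to z 62, at x -98, y +-36 keep the core from rolling off; the 66 mm between them is free for pushing from behind.
- vee (a point): Bottom of the 90 degree aluminium vee at mid-length (x 0, y 0, z 20). Vee 60 mm long in y; near lip at x -20, z 40; far lip at x 28, z 48. It is carried on springs and sinks straight down when pressed.
- slot_left (a point): Middle of the flat floor (x 0, y 68.5, z 68.3) of the slot in the +y blue post. Slot upright, open above and towards the vee, 23 mm wide in x; cheeks up to z 100 with a flared mouth to z 107. Post: 35 mm in x, inner face y 57, outer face y 86. Back of the slot at y 80, carrying the clip.
- slot_right (a point): The same in the -y post, mirrored (x 0, y -68.5, z 68.3).
- clip_nose (a point): Rounded nose of the +y steel leaf clip (x 0, y 67.5, z 79.1); the -y clip mirrors it. The leaf leans inward going down to the nose. An ear pushed down past it shoves it outward; it snaps back over the ear's top when the plate is home. Pressing home takes some 8 to 20 N in all, cradle springs included.
- core: Pale banded stone drill core, a cylinder 40 mm in diameter, 70 mm long, about 0.25 kg. Origin at its middle; its y axis is the cylinder axis (x, z turn as it rolls). It starts lying across the deck against the stop pins, axis along the holder's y, centre near x -75, z 57 in the holder's frame. At rest in the vee its centre is at x 0, z 48.
- plate: Steel clamp plate lying on the table, about 0.15 kg. Origin mid-underside; z up, y along its length. Rubber pad below 26 x 50 mm from z 0; plate 44 x 111 mm, z 3 to 11; at each y end an ear 20 mm wide in x, same z, to y +-71. Orange rib handle 14 mm thick in x, 44 long in y, z 11 to 43: pinch across x. Fits either way round; when home its origin is at x 0, y 0, z 65.3 in the holder's frame.
- ear_a (a point): Middle of the underside of the plate's +y ear (66 mm from the middle); at z = 68.3 mm in the holder's frame when the ear is fully home on its slot floor.
- ear_b (a point): The same point of the -y ear.
- cradle (a joint): How far the vee cradle is pressed down on its springs, m: 0 with the core merely lying in it, 0.002 to 0.003 when the plate is fully home on the core; the stop is at 0.006. About 1000 N/m with 5 N preload.
- jar: Bystander: small white jar with yellow top, 34 x 34 x 50 mm, origin at its underside.
- cup: Bystander: clear specimen cup with red lid, 50 x 50 x 73 mm, origin at its underside.
- vial: Bystander: small glass vial with black cap and thin stem, 25 x 25 x 76 mm, origin at its underside.
- marker: Bystander: white marker pen with black cap lying down, 132 mm long, 15 mm thick, origin at its underside.
Mind the look-alikes: they are no part of the job. Leave any green look-alike of the core alone.

How it is judged:
On the way:
1. the core lies centred in the vee, the cradle not yet pressed down (x of core in the frame of holder between -0.003 and 0.003 m and z of core in the frame of holder between 0.044 and 0.051 m and angle between the y axis of core and the y axis of holder, either way round below 0.06 rad and value of joint cradle below 0.0012 m), for 0.2 s.
At the end, for the whole second after the job is handed in: The core lies along the vee within 3 mm of its middle line, 19 mm of its middle lengthwise and 0.06 rad; the plate lies level over it, handle up, with both ears within 1.7 mm of their slot floors under the clips, and so presses the core and cradle down by at least 1.2 mm; plate and core at rest (x of core in the frame of holder between -0.003 and 0.003 m and y of core in the frame of holder between -0.019 and 0.019 m and angle between the y axis of each of core, plate and the y axis of holder, either way round below 0.06 rad and value of joint cradle above 0.0012 m and z of ear_a in the frame of holder between 0.0663 and 0.07 m and z of ear_b in the frame of holder between 0.0663 and 0.07 m and x of plate in the frame of holder between -0.004 and 0.004 m and y of plate in the frame of holder between -0.005 and 0.005 m and angle between plate's own z axis and vertical below 0.05 rad and linear speed of each of plate, core below 0.01 m/s); the robot touches nothing.
It fails at once if the core is lifted off the holder (its centre more than 80 mm above the table) (height (world z) of core above 0.08 m).
It fails at once if the jar, cup, vial or marker is shifted more than 30 mm (distance of any of jar, cup, vial, marker from where it was at the start of the episode above 0.03 m).
It fails at once if the jar, cup or vial is tipped over (angle between any of jar, cup, vial's own z axis and vertical above 0.6 rad).
It also fails if it takes over 70 s, if anything falls off the work surface, if the arm or the gripper's body presses on something with over 40 N, if the wrist force passes 120 N, or if a joint passes its speed limit or range.

ROBOT

A 7-joint arm with a two-finger parallel gripper is mounted at the origin on a cart in front of the work surface, level with it; the furniture and walls round the work are solid. World frame = base frame: x ahead of the robot, y to its left, z up, the work surface at z = 0. Lengths are in m, angles in rad, forces in N, time in s.
With the tool pointing down it reaches from about 0.35 to 0.9 m from the base axis. Payload 8.1 kg.
Tool frame: the origin (TCP) lies between the finger pads; the fingertips stand 14 mm ahead of it and the grasp point (between the pads) lies 5 mm behind it; z points along the fingers, y is the line along which they close (so a half turn about z gives the same grasp; the last joint's range is limited). The gripper opens to 92 mm and grips with 3 to 60 N. Pads are 19 mm wide; open, the fingers measure 130 mm over their backs; the gripper's body (75 mm by 190 mm) begins 47 mm behind the grasp point.
Start: joints at [-1.422, 0.434, 0.025, 1.573, -0.012, 1.134, -0.075], TCP at [0.156, 0.605, 0.241] pointing down, gripper open.
Joint ranges: [-2.62, 2.62], [-0.44, 2.09], [-1.27, 1.32], [0.08, 2.57], [-1.32, 4.46], [0.12, 2], [-2.74, 2.74]. Speed limits (rad/s): [2.22, 2.22, 3.01, 3.01, 3.14, 3.14, 3.14].

INTERFACE

Orientations are given as a unit quaternion [x, y, z, w].
In Python, from rig import * gives the robot as it stands.
- The arm moves only by the shell command python3 -m pendant 'ROWS' [OPENING]. ROWS is JSON, a list of rows, each an object of numbers: "dx", "dy", "dz": the shift along the tool's x, y, z scaled (see below); "rx", "ry", "rz": the turn, a rotation vector about the tool's x, y, z scaled (see below). In form: [{"dx": .., "dy": .., "dz": .., "rx": .., "ry": .., "rz": ..}, ...]. A call has exactly 8 rows; each row shifts and turns the commanded pose from where the row before left it, along the tool's axes as they then stand; what a row does not reach is not made up. The controller multiplies each number of a shift by 30 mm and each number of a turn by 0.08 rad. A row lasts 1/10 s, in which the tool goes at most 50 mm and 8.59 degrees, less where a joint would pass 70% of its speed; a pose out of reach is approached as far as the arm can. A call with a number of a shift or a turn outside -1 to 1 is refused whole. A call with a gripper value outside its range is refused whole. OPENING is the closure, from 0 (fully open) to 1 (shut), set as the call begins (- or left out, the last holds). The fingers move at their own pace and stop on an object; the grip force is fixed at half the most. Time passes only in rows, so rows that do not move let the fingers close, or fill a call up. It gives the time, the measured TCP pose, the force, the opening and the grip force at its end, in the units of the state.
- read_state(): the state, without advancing time (a new reading comes with each control period).
- grab_frame(name): name is "side" or "top" or "wrist"; returns a dict with "color" (400x640x3 uint8, blue, green, red), "camera_matrix" (3x3 intrinsics, pixels), "dist" ([k1, k2, p1, p2, k3] as OpenCV has them; the pictures are not rectified), "R" (3x3) and "t" (3): a world point X has camera coordinates R X + t. Camera axes: x right, y down, z forward; pixel columns grow to the right and rows downward; lengths in m; the calibration is good to about 2 mm. A picture is of the moment at which its call begins. There is no depth.
- job_done(): hands the job in; it is judged then, once.
Trained networks look in the newest picture that a camera, given by its name, has taken for a name from the list of things; names that differ only in an ending like _2 or _b are one class to them, and where a whole thing is asked for, a point or a joint stands for the part that bears it (a point fixed in the world has none). Each returns a list of dicts, best first, with "p" (0 to 1); they miss things now and then, are a little off and sometimes report something else, mostly with a low value. They report only what shows in the picture. A call takes as long as a camera call. They do not tell look-alikes from the thing itself.
- silhouettes(camera, label): "region" (400x640 bool, what is visible of it) and "box" ([left, top, right, bottom] in pixels, round what is visible of it).
The state is a dict: "clock": time; "joint_pos": joint angles; "joint_vel": joint speeds; "effort": joint torques, N m; "tool_pos": TCP position; "eef_rot": TCP orientation; "ft_force": force on the tool from outside, world axes, zero at the start; "moment": the same for the moment, N m; "finger_gap": opening from 0.0 (shut) to 1.0 (fully open); "gripper_force": force on a finger pad.
Only numpy, scipy, OpenCV 4.12 (cv2) and the standard library are available. Lean on these libraries where they do the work, as an engineer would, in place of code of your own. Each camera call takes 0.05 s, during which the arm holds its last target. There are 200 camera calls.

## Working session

There is one attempt and no reset: what is moved stays moved. The work goes in short steps, Python scripts to look and compute and a shell command to move; the robot and the scene stay as the last step left them, time stands still between calls to the robot, and variables do not carry over. Pictures are saved under pics/ and viewed, at most 10 in all, crops included, and the job is handed in when it is done.

```bash
mkdir -p pics; ls
python3 - <<'E'
from rig import *
import cv2,numpy as np
s=read_state();print({k:np.round(v,3) for k,v in s.items()})
f=[grab_frame(n) for n in("side","top")]
for n,g in zip(("side","top"),f):
    cv2.imwrite(f"pics/{n}0.png",g["color"]);print(n,g["camera_matrix"].round(1).tolist(),np.round(g["dist"],3),g["R"].round(3).tolist(),g["t"].round(3))
    for l in("holder","core","plate","jar","cup","vial","marker"):
        for d in silhouettes(n,l)[:3]:print(l,round(d["p"],2),d["box"])
E
```

```text
pics
{'clock': np.float64(0.0), 'joint_pos': array([-1.422,  0.435,  0.025,  1.574, -0.012,  1.134, -0.075]), 'joint_vel': array([ 0.002, -0.   , -0.001, -0.001, -0.001, -0.001, -0.   ]), 'effort': array([ 0.0000e+00, -6.6784e+01,  9.8500e-01, -3.1445e+01, -6.1000e-02,
        4.3000e-02,  0.0000e+00]), 'tool_pos': array([0.156, 0.605, 0.24 ]), 'eef_rot': array([ 0.126,  0.992, -0.001, -0.   ]), 'ft_force': array([ 1.132, -0.877,  1.024]), 'moment': array([ 0.013, -0.028,  0.011]), 'gripper_force': np.float64(0.0), 'finger_gap': np.float64(1.005)}
side [[403.8, 0.0, 318.4], [0.0, 403.8, 196.5], [0.0, 0.0, 1.0]] [-0.077  0.     0.     0.     0.   ] [[0.842, -0.54, -0.014], [-0.36, -0.541, -0.761], [0.403, 0.645, -0.649]] [-0.488  0.275  0.885]
holder 0.59 [274.3, 181.0, 360.3, 268.8]
holder 0.44 [305.1, 144.4, 322.4, 169.3]
core 0.56 [287.3, 208.1, 309.3, 239.9]
core 0.55 [351.8, 259.7, 384.1, 292.6]
core 0.5 [278.1, 184.1, 357.9, 273.4]
plate 0.94 [261.9, 168.6, 284.1, 192.3]
jar 0.43 [319.6, 166.7, 328.3, 181.2]
cup 0.59 [307.2, 143.3, 320.9, 168.5]
vial 0.66 [296.2, 135.2, 300.0, 151.4]
vial 0.42 [316.7, 166.2, 329.1, 182.2]
marker 0.68 [333.8, 319.6, 375.7, 372.6]
top [[404.3, 0.0, 321.7], [0.0, 404.3, 198.4], [0.0, 0.0, 1.0]] [-0.028  0.     0.     0.     0.   ] [[0.002, -1.0, -0.011], [-0.996, -0.001, -0.094], [0.094, 0.012, -0.996]] [0.022 0.596 1.288]
holder 0.63 [305.5, 185.7, 379.4, 249.2]
core 0.61 [324.9, 214.7, 351.9, 233.0]
core 0.59 [396.4, 197.4, 408.1, 217.0]
plate 0.95 [240.8, 202.6, 284.7, 220.1]
plate 0.71 [418.7, 242.9, 459.5, 249.9]
plate 0.17 [307.7, 184.7, 377.0, 249.7]
cup 0.7 [335.5, 193.5, 357.0, 216.6]
cup 0.53 [248.5, 150.1, 263.4, 168.6]
vial 0.62 [221.5, 159.1, 234.8, 164.8]
marker 0.65 [308.6, 182.7, 379.3, 251.3]
marker 0.54 [420.2, 243.9, 461.2, 249.0]
```

Run:
```python
import cv2,numpy as np
t=cv2.imread("pics/top0.png")[130:270,210:480];s=cv2.imread("pics/side0.png")[110:390,230:430]
cv2.imwrite("pics/t1.png",cv2.resize(t,(800,415),interpolation=cv2.INTER_CUBIC))
cv2.imwrite("pics/s1.png",cv2.resize(s,(428,600),interpolation=cv2.INTER_CUBIC))
```

```text
(no output)
```

View pics/t1.png

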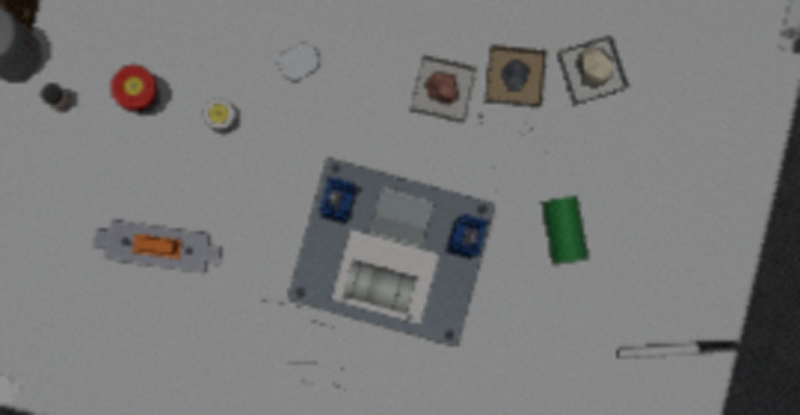

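View pics/s1.png

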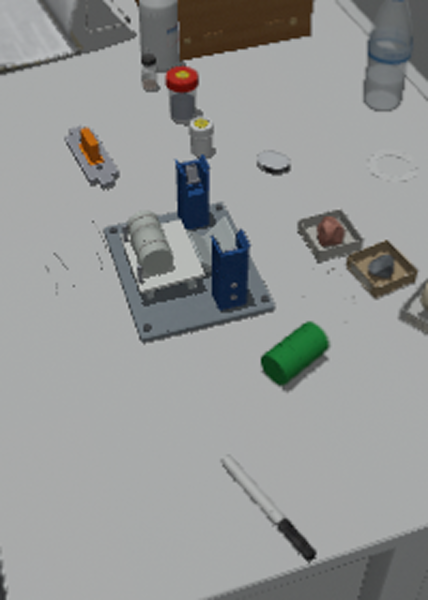

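The top crop shows the holder with base corners at about (328,157), (494,205), (458,346) and (290,298). Two cylinders could be the core: the pale banded one on the white deck at crop (380,285), and the green one at (566,230). The pale one on the deck is the core and the green one is the decoy. The enlarged crop confirms it. The plate with its orange handle is at crop (157,245).

```bash
cat > h.py <<'E'
from rig import *
import cv2,numpy as np
from scipy.spatial.transform import Rotation as Ro
from scipy.optimize import least_squares
def proj(f,X):
    return cv2.projectPoints(np.atleast_2d(X).astype(float),cv2.Rodrigues(f["R"])[0],f["t"],f["camera_matrix"],np.array(f["dist"],float))[0][:,0]
def ray(f,uv,z):
    n=cv2.undistortPoints(np.array(uv,float).reshape(-1,1,2),f["camera_matrix"],np.array(f["dist"],float))[:,0]
    d=np.c_[n,np.ones(len(n))]@f["R"]; c=-f["R"].T@f["t"]
    return c+d*((z-c[2])/d[:,2])[:,None]
def tf(p,X): # p=x,y,yaw
    X=np.atleast_2d(X).astype(float);c,s=np.cos(p[2]),np.sin(p[2])
    return np.c_[p[0]+c*X[:,0]-s*X[:,1],p[1]+s*X[:,0]+c*X[:,1],X[:,2]]
def orange(f):
    h=cv2.cvtColor(f["color"],cv2.COLOR_BGR2HSV)
    return cv2.inRange(h,(6,130,70),(20,255,255))
def go(tgt,yaw=None):
    "tool-axis shift in mm and rz to reach tgt (m); yaw = wanted direction of tool y (mod pi)"
    s=read_state();R=Ro.from_quat(s["eef_rot"]);print("tcp",np.round(s["tool_pos"],4),"tooly yaw",np.arctan2(*R.as_matrix()[[1,0],1]).round(4),"tilt",R.as_matrix()[:,2].round(4),"F",np.round(s["ft_force"],1),"gap",round(float(s["finger_gap"]),3),"t",s["clock"])
    print("  tool shift units(30mm)",(R.inv().apply(np.array(tgt)-s["tool_pos"])/.03).round(3))
    if yaw is not None:
        d=(yaw-np.arctan2(*R.as_matrix()[[1,0],1])+np.pi/2)%np.pi-np.pi/2
        print("  rz units",round(-d/.08,3))
E
python3 - <<'E'
from h import *
f=grab_frame("top")
c=np.array([(328,157),(494,205),(458,346),(290,298)])/2.963+[210,130]
W=ray(f,c,.01);print(W.round(4));print(np.linalg.norm(np.diff(W[[0,1,2,3,0]],axis=0),axis=1))
m=W.mean(0);yl=W[0]-W[1];print("yaw",np.arctan2(-yl[0],yl[1]),"centre",m)
for n,z in(("top",.043),("side",.03)):
    f=grab_frame(n);M=orange(f);k,l,st,ce=cv2.connectedComponentsWithStats(M)
    for i in range(1,k):
        if st[i,4]>20:print(n,st[i],ray(f,ce[i],z))
f=grab_frame("top")
print("plate ends",ray(f,np.array([(98,237),(219,255)])/2.963+[210,130],.011))
w=grab_frame("wrist");s=read_state();T=Ro.from_quat(s["eef_rot"]).as_matrix()
c=-w["R"].T@w["t"];print("wrist cam in tool:",T.T@(c-s["tool_pos"]),(T.T@w["R"].T).round(3).tolist(),w["camera_matrix"][0,0])
go([.45,.17,.4])
E
```

```text
[[ 0.6489  0.0265  0.01  ]
 [ 0.5952 -0.1583  0.01  ]
 [ 0.4394 -0.1171  0.01  ]
 [ 0.4917  0.0681  0.01  ]]
[0.19239881 0.16123175 0.19249343 0.16262767]
yaw -0.28263121216120246 centre [ 0.54379317 -0.0451743   0.01      ]
top [ 23   1 154  37 422] [[1.2241872  0.84188393 0.043     ]]
top [58 24  5  8 26] [[1.18565697 0.92376423 0.043     ]]
top [126  38   7   9  29] [[1.12624451 0.67838352 0.043     ]]
top [109  42  12   5  28] [[1.11952912 0.72627008 0.043     ]]
top [133  42   9   9  29] [[1.10893072 0.65356515 0.043     ]]
top [145  43  25  15 209] [[1.09475966 0.57376158 0.043     ]]
top [65 46 11  4 21] [[1.11055565 0.88152904 0.043     ]]
top [214  48   6  12  27] [[1.08197914 0.37826156 0.043     ]]
top [110  50  12   9  42] [[1.08445852 0.71857938 0.043     ]]
top [66 53 18 11 74] [[1.06961017 0.86421797 0.043     ]]
top [121  55   8   7  29] [[1.0698428  0.69284409 0.043     ]]
top [145  57  12  10  48] [[1.05578431 0.5983568  0.043     ]]
top [155  59  15  13 132] [[1.04520124 0.56007486 0.043     ]]
top [67 65 20 13 64] [[1.02575478 0.85763247 0.043     ]]
top [203  64 
[... 931 characters left out ...]
 [304  18  75  95 683] [[1.18689804 0.77773947 0.03      ]]
side [269  61  16  18  71] [[0.94541021 0.92383881 0.03      ]]
side [282  76  21  32 252] [[0.8911367  0.67458363 0.03      ]]
side [354 119  12   4  23] [[0.97381706 0.33680679 0.03      ]]
side [267 170  11  17 114] [[0.54489525 0.20540333 0.03      ]]
plate ends [[0.5588485  0.28237094 0.011     ]
 [0.5390712  0.14718392 0.011     ]]
wrist cam in tool: [ 0.07340158 -0.00040098 -0.14429698] [[-0.0, -0.962, -0.272], [1.0, -0.0, -0.0], [0.0, -0.272, 0.962]] 349.88055613240857
tcp [0.1557 0.6053 0.2408] tooly yaw 1.319 tilt [ 0.e+00  1.e-04 -1.e+00] F [ 0.1  1.  -0.4] gap 1.0 t 1.05
  tool shift units(30mm) [-13.116 -11.608  -5.309]
```

```bash
R='x'; python3 -m pendant '[{"dx":-0.6,"dy":-0.74},{"dx":-0.6,"dy":-0.74},{"dx":-0.6,"dy":-0.74},{"dx":-0.6,"dy":-0.74},{"dx":-0.6,"dy":-0.74},{"dx":-0.6,"dy":-0.74},{"dx":-0.6,"dy":-0.74},{"dx":-0.6,"dy":-0.74}]'
python3 -m pendant '[{"dx":-0.6,"dy":-0.74},{"dx":-0.6,"dy":-0.74},{"dx":-0.6,"dy":-0.74},{"dx":-0.6,"dy":-0.74},{"dx":-0.6,"dy":-0.74},{"dx":-0.6,"dy":-0.74},{"dx":-0.6,"dy":-0.74},{"dx":-0.6,"dy":-0.74}]'
python3 -m pendant '[{"dx":-0.6,"dy":-0.74},{"dx":-0.6,"dy":-0.74},{"dx":-0.6,"dy":-0.74},{"dx":-0.6,"dy":-0.74},{"dx":-0.6,"dy":-0.74},{"dx":-0.6,"dy":-0.74},{"dx":-0.6,"dy":-0.74},{"dx":0,"dy":0}]' 0.85
python3 - <<'E'
from h import *
go([.45,-.02,.25],1.29)
f=grab_frame("wrist");cv2.imwrite("pics/w1.png",f["color"]);np.savez("w1.npz",**f)
E
```

```text
tcp [0.1557 0.6053 0.2408] tooly yaw 1.319 tilt [ 0.e+00  1.e-04 -1.e+00] F [ 0.1  1.  -0.4] gap 1.0 t 1.05
  tool shift units(30mm) [-14.694 -17.742  -0.31 ]
  rz units 0.362$[0]: bad value
$[0]: bad value
$[0]: bad value
```

View pics/w1.png

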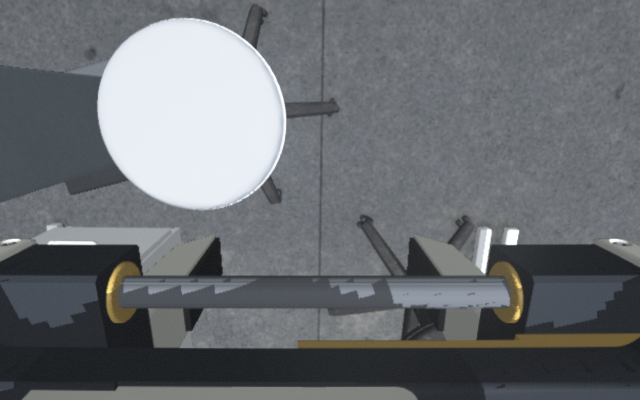

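All row keys are needed, so nothing has moved yet. The wrist picture only shows the floor and a stool behind the arm, with the fingers at the bottom.

```bash
python3 -m pendant '[{"dx":-0.6,"dy":-0.74,"dz":0,"rx":0,"ry":0,"rz":0},{"dx":-0.6,"dy":-0.74,"dz":0,"rx":0,"ry":0,"rz":0},{"dx":-0.6,"dy":-0.74,"dz":0,"rx":0,"ry":0,"rz":0},{"dx":-0.6,"dy":-0.74,"dz":0,"rx":0,"ry":0,"rz":0},{"dx":-0.6,"dy":-0.74,"dz":0,"rx":0,"ry":0,"rz":0},{"dx":-0.6,"dy":-0.74,"dz":0,"rx":0,"ry":0,"rz":0},{"dx":-0.6,"dy":-0.74,"dz":0,"rx":0,"ry":0,"rz":0},{"dx":-0.6,"dy":-0.74,"dz":0,"rx":0,"ry":0,"rz":0}]'
python3 -m pendant '[{"dx":-0.6,"dy":-0.74,"dz":0,"rx":0,"ry":0,"rz":0},{"dx":-0.6,"dy":-0.74,"dz":0,"rx":0,"ry":0,"rz":0},{"dx":-0.6,"dy":-0.74,"dz":0,"rx":0,"ry":0,"rz":0},{"dx":-0.6,"dy":-0.74,"dz":0,"rx":0,"ry":0,"rz":0},{"dx":-0.6,"dy":-0.74,"dz":0,"rx":0,"ry":0,"rz":0},{"dx":-0.6,"dy":-0.74,"dz":0,"rx":0,"ry":0,"rz":0},{"dx":-0.6,"dy":-0.74,"dz":0,"rx":0,"ry":0,"rz":0},{"dx":-0.6,"dy":-0.74,"dz":0,"rx":0,"ry":0,"rz":0}]'
python3 -m pendant '[{"dx":-0.6,"dy":-0.74,"dz":0,"rx":0,"ry":0,"rz":0},{"dx":-0.6,"dy":-0.74,"dz":0,"rx":0,"ry":0,"rz":0},{"dx":-0.6,"dy":-0.74,"dz":0,"rx":0,"ry":0,"rz":0},{"dx":-0.6,"dy":-0.74,"dz":0,"rx":0,"ry":0,"rz":0},{"dx":-0.6,"dy":-0.74,"dz":0,"rx":0,"ry":0,"rz":0},{"dx":-0.6,"dy":-0.74,"dz":0,"rx":0,"ry":0,"rz":0},{"dx":-0.6,"dy":-0.74,"dz":0,"rx":0,"ry":0,"rz":0.36},{"dx":0,"dy":0,"dz":0,"rx":0,"ry":0,"rz":0}]' 0.85
python3 - <<'E'
from h import *
go([.45,-.02,.25],1.29)
f=grab_frame("wrist");cv2.imwrite("pics/w2.png",f["color"]);np.savez("w2.npz",**f)
E
```

```text
clock: 1.9
tool_pos: [0.2513, 0.3964, 0.2409]
eef_rot: [0.126, 0.992, 0.0, 0.0]
ft_force: [0.6, 0.2, 1.0]
finger_gap: 1.001
gripper_force: 0.0
clock: 2.7
tool_pos: [0.3466, 0.1885, 0.241]
eef_rot: [0.126, 0.992, 0.0, 0.0]
ft_force: [0.2, -0.8, -0.7]
finger_gap: 1.002
gripper_force: 0.0
clock: 3.5
tool_pos: [0.4306, 0.0043, 0.2411]
eef_rot: [0.143, 0.99, -0.0, 0.001]
ft_force: [0.6, 0.2, 0.7]
finger_gap: 0.354
gripper_force: 0.0
tcp [0.4306 0.0043 0.2411] tooly yaw 1.2843 tilt [ 0.0016 -0.001  -1.    ] F [0.6 0.2 0.7] gap 0.354 t 3.5
  tool shift units(30mm) [-0.848 -0.595 -0.294]
  rz units -0.071
```

View pics/w2.png

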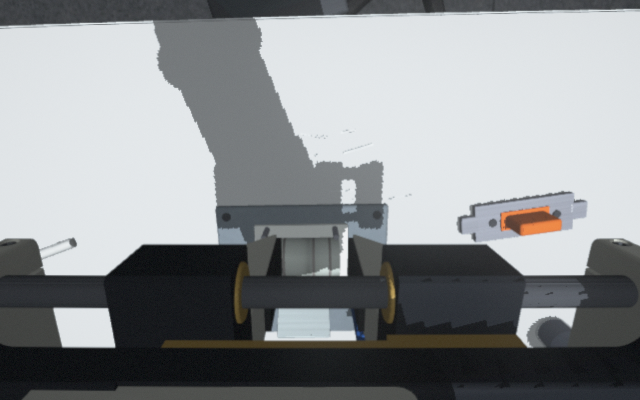

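The holder's near edge runs from (217,205) to (387,205) and the plate is at (525,215). The rest is hidden by the gripper, so I'll move ahead to see all of it.

```bash
python3 -m pendant '[{"dx":-0.85,"dy":0,"dz":0,"rx":0,"ry":0,"rz":0},{"dx":-0.85,"dy":0,"dz":0,"rx":0,"ry":0,"rz":0},{"dx":-0.85,"dy":0,"dz":0,"rx":0,"ry":0,"rz":0},{"dx":-0.85,"dy":0,"dz":0,"rx":0,"ry":0,"rz":0},{"dx":-0.85,"dy":0,"dz":0,"rx":0,"ry":0,"rz":0},{"dx":-0.85,"dy":0,"dz":0,"rx":0,"ry":0,"rz":0},{"dx":-0.85,"dy":0,"dz":0,"rx":0,"ry":0,"rz":0},{"dx":0,"dy":0,"dz":0,"rx":0,"ry":0,"rz":0}]'
python3 - <<'E'
from h import *
f=grab_frame("wrist");np.savez("w3.npz",**f)
im=f["color"][0:270,90:640];print(im.shape)
cv2.imwrite("pics/w3.png",cv2.resize(im,(800,393),interpolation=cv2.INTER_CUBIC))
# predicted points from rough pose
p=[.56,-.05,-.282]
E
```

```text
clock: 4.35
tool_pos: [0.603, -0.0412, 0.2402]
eef_rot: [0.139, 0.99, -0.0, 0.0]
ft_force: [0.6, -0.5, -0.3]
finger_gap: 0.145
gripper_force: 0.0
(270, 550, 3)
```

View pics/w3.png

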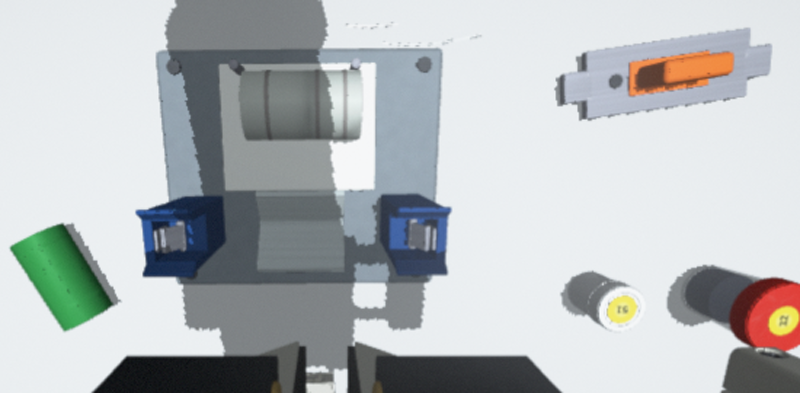

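Clear view, in crop pixels: base corners (158,52) and (441,48), deck corners (222,64), (374,64), (375,190) and (223,190), and blue posts at (180,235) and (415,235). The core is at (300,104), the green decoy at (62,276), the plate at (665,73) and the jar at (620,310).

```bash
cat > fit.py <<'E'
from h import *
f=dict(np.load("w3.npz"));k=lambda a:np.array(a,float)/(800/550)+[90,0]
D=k([(222,64),(374,64),(375,190),(223,190)]);Dm=np.array([(-102,-50,36),(-102,50,36),(-23,50,40),(-23,-50,40)])/1e3
B=k([(158,52),(441,48)])
def r(q):
    e=(proj(f,tf(q[:3],Dm))-D)
    b=proj(f,tf(q[:3],[[q[3],-.098,.01],[q[3],.098,.01]]))-B
    return np.r_[e.ravel(),b.ravel()]
s=least_squares(r,[.56,-.05,-.28,-.1]);print("holder",s.x.round(4),"res",s.fun.round(1))
P=k([(583,54),(749,29),(749,91),(583,118),(560,74),(771,43)]);Pm=np.array([(-22,-55.5,11),(-22,55.5,11),(22,55.5,11),(22,-55.5,11),(-10,-71,11),(-10,71,11)])/1e3
g=least_squares(lambda q:(proj(f,tf(q,Pm))-P).ravel(),[.55,.21,-.14]);print("plate",g.x.round(4),g.fun.round(1))
v=f["color"].copy()
for z,c in((.107,(0,255,255)),(.01,(0,0,255))):
  for sg in(1,-1):
    cv2.polylines(v,[proj(f,tf(s.x[:3],[[a/1e3,sg*b/1e3,z] for a,b in((-17.5,57),(17.5,57),(17.5,86),(-17.5,86))])).round().astype(int)],True,c)
H=[(-7,-22,43),(-7,22,43),(7,22,43),(7,-22,43)]
for p,m in((s.x[:3],Dm),(g.x,Pm[:4]),(g.x,np.array(H)/1e3),(s.x[:3],np.array([(-11.5,68.5-11,68.3),(11.5,57.5,68.3),(11.5,80,68.3),(-11.5,80,68.3)])/1e3)):
    cv2.polylines(v,[proj(f,tf(p,m)).round().astype(int)],True,(255,0,255))
cv2.imwrite("pics/w3o.png",cv2.resize(v[0:210,180:630],(800,373),interpolation=cv2.INTER_CUBIC))
E
python3 fit.py
```

```text
holder [ 0.5774 -0.0525 -0.2737 -0.1142] res [-2.3  0.1  1.7 -0.7 -0.3  0.   1.2  0.7 -2.3 -0.5  2.1  0.8]
plate [ 0.5504  0.2155 -0.1255] [ 0.5 -1.2 -0.  -2.  -2.7  2.6  1.4  1.2  1.   0.5 -0.1 -0.9]
```

View pics/w3o.png

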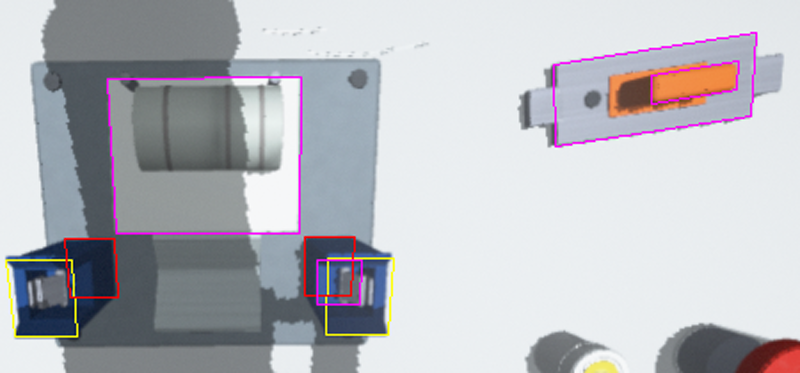

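Run:
```python
from h import *
p=[.5774,-.0525,-.2737]
f=dict(np.load("w3.npz"));print(proj(f,tf(p,[-.075,0,.057])),"vs core px", 208/1.778+180,128/1.778)
go(tf(p,[-.122,0,.14])[0],np.pi/2+p[2])
```

```text
[[293.90146737  72.98673154]] vs core px 296.9853768278965 71.9910011248594
tcp [ 0.6015 -0.0409  0.2401] tooly yaw 1.291 tilt [-7.e-04 -1.e-04 -1.e+00] F [0.2 0.1 0.5] gap 0.147 t 4.4
  tool shift units(30mm) [ 4.729 -0.617  3.34 ]
  rz units -0.076
```

```bash
python3 -m pendant '[{"dx":0.95,"dy":-0.12,"dz":0,"rx":0,"ry":0,"rz":-0.07},{"dx":0.95,"dy":-0.12,"dz":0,"rx":0,"ry":0,"rz":0},{"dx":0.95,"dy":-0.12,"dz":0,"rx":0,"ry":0,"rz":0},{"dx":0.95,"dy":-0.12,"dz":0,"rx":0,"ry":0,"rz":0},{"dx":0.95,"dy":-0.1,"dz":0.4,"rx":0,"ry":0,"rz":0},{"dx":0,"dy":0,"dz":0.9,"rx":0,"ry":0,"rz":0},{"dx":0,"dy":0,"dz":0.9,"rx":0,"ry":0,"rz":0},{"dx":0,"dy":0,"dz":0.8,"rx":0,"ry":0,"rz":0}]'
python3 - <<'E'
from h import *
p=[.5774,-.0525,-.2737]
go(tf(p,[-.122,0.001,.06])[0],np.pi/2+p[2])
E
```

```text
clock: 5.2
tool_pos: [0.4577, -0.0183, 0.1501]
eef_rot: [0.136, 0.991, 0.001, -0.0]
ft_force: [-0.6, 0.9, -0.4]
finger_gap: 0.151
gripper_force: 0.0
tcp [ 0.4577 -0.0183  0.1501] tooly yaw 1.2976 tilt [ 1.0e-04  1.4e-03 -1.0e+00] F [-0.6  0.9 -0.4] gap 0.151 t 5.2
  tool shift units(30mm) [-0.085  0.011  3.002]
  rz units 0.007
```

```bash
python3 -m pendant '[{"dx":0,"dy":0,"dz":0.8,"rx":0,"ry":0,"rz":0},{"dx":0,"dy":0,"dz":0.8,"rx":0,"ry":0,"rz":0},{"dx":0,"dy":0,"dz":0.8,"rx":0,"ry":0,"rz":0},{"dx":0,"dy":0,"dz":0.6,"rx":0,"ry":0,"rz":0},{"dx":-0.2,"dy":0,"dz":0,"rx":0,"ry":0,"rz":0},{"dx":-0.2,"dy":0,"dz":0,"rx":0,"ry":0,"rz":0},{"dx":-0.1,"dy":0,"dz":0,"rx":0,"ry":0,"rz":0},{"dx":-0.1,"dy":0,"dz":0,"rx":0,"ry":0,"rz":0}]'
python3 -m pendant '[{"dx":-0.15,"dy":0,"dz":0,"rx":0,"ry":0,"rz":0},{"dx":-0.15,"dy":0,"dz":0,"rx":0,"ry":0,"rz":0},{"dx":-0.15,"dy":0,"dz":0,"rx":0,"ry":0,"rz":0},{"dx":-0.15,"dy":0,"dz":0,"rx":0,"ry":0,"rz":0},{"dx":-0.15,"dy":0,"dz":0,"rx":0,"ry":0,"rz":0},{"dx":-0.15,"dy":0,"dz":0,"rx":0,"ry":0,"rz":0},{"dx":-0.15,"dy":0,"dz":0,"rx":0,"ry":0,"rz":0},{"dx":-0.15,"dy":0,"dz":0,"rx":0,"ry":0,"rz":0}]'
python3 - <<'E'
from h import *
p=[.5774,-.0525,-.2737]
go(tf(p,[-.050,0.001,.06])[0],np.pi/2+p[2])
v=[]
f=grab_frame("side");v=f["color"][160:290,250:400];np.savez("s2.npz",**f)
cv2.imwrite("pics/s2.png",cv2.resize(v,(690,598),interpolation=cv2.INTER_CUBIC))
E
```

```text
clock: 6.0
tool_pos: [0.4772, -0.0244, 0.0617]
eef_rot: [0.137, 0.991, 0.0, 0.001]
ft_force: [-0.3, 1.6, 0.1]
finger_gap: 0.148
gripper_force: 0.3
clock: 6.8
tool_pos: [0.5114, -0.0345, 0.0607]
eef_rot: [0.137, 0.991, -0.0, -0.0]
ft_force: [0.3, -0.4, -0.3]
finger_gap: 0.15
gripper_force: 0.3
tcp [ 0.5114 -0.0345  0.0607] tooly yaw 1.2957 tilt [-0. -0. -1.] F [ 0.3 -0.4 -0.3] gap 0.15 t 6.8
  tool shift units(30mm) [-0.612  0.05   0.023]
  rz units -0.018
```

View pics/s2.png

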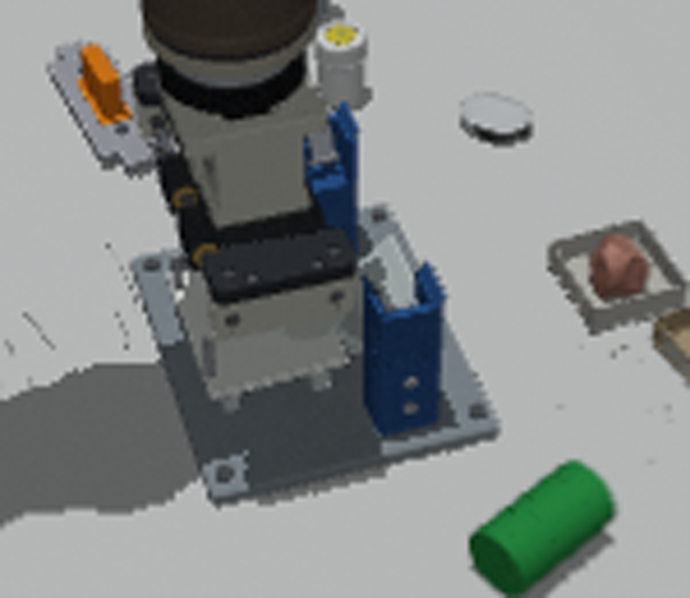

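The core is hidden behind the gripper, the visible end of the vee at (395,270) is still empty, and nothing else has moved. I'll push on slowly.

```bash
python3 -m pendant '[{"dx":-0.1,"dy":0,"dz":0,"rx":0,"ry":0,"rz":0},{"dx":-0.1,"dy":0,"dz":0,"rx":0,"ry":0,"rz":0},{"dx":-0.1,"dy":0,"dz":0,"rx":0,"ry":0,"rz":0},{"dx":-0.1,"dy":0,"dz":0,"rx":0,"ry":0,"rz":0},{"dx":-0.08,"dy":0,"dz":0,"rx":0,"ry":0,"rz":0},{"dx":-0.08,"dy":0,"dz":0,"rx":0,"ry":0,"rz":0},{"dx":-0.08,"dy":0,"dz":0,"rx":0,"ry":0,"rz":0},{"dx":-0.08,"dy":0,"dz":0,"rx":0,"ry":0,"rz":0}]'
python3 -m pendant '[{"dx":-0.08,"dy":0,"dz":0,"rx":0,"ry":0,"rz":0},{"dx":0,"dy":0,"dz":0,"rx":0,"ry":0,"rz":0},{"dx":0,"dy":0,"dz":0,"rx":0,"ry":0,"rz":0},{"dx":0,"dy":0,"dz":0,"rx":0,"ry":0,"rz":0},{"dx":0,"dy":0,"dz":0,"rx":0,"ry":0,"rz":0},{"dx":0,"dy":0,"dz":0,"rx":0,"ry":0,"rz":0},{"dx":0,"dy":0,"dz":0,"rx":0,"ry":0,"rz":0},{"dx":0,"dy":0,"dz":0,"rx":0,"ry":0,"rz":0}]'
python3 - <<'E'
from h import *
p=[.5774,-.0525,-.2737]
go(tf(p,[-.050,0.001,.06])[0],np.pi/2+p[2])
a=grab_frame("side")["color"][200:260,290:380];b=grab_frame("wrist")["color"][150:400,180:480]
np.save("b.npy",b)
cv2.imwrite("pics/s3.png",np.hstack([cv2.resize(a,(450,300),interpolation=2),cv2.resize(b,(350,292))[:300].repeat(1,0) if 0 else cv2.resize(b,(350,300))]))
E
```

```text
clock: 7.65
tool_pos: [0.5321, -0.0403, 0.0607]
eef_rot: [0.137, 0.991, 0.0, 0.0]
ft_force: [-0.1, -0.4, -1.2]
finger_gap: 0.146
gripper_force: 0.0
clock: 8.45
tool_pos: [0.5342, -0.0409, 0.0607]
eef_rot: [0.137, 0.991, 0.0, 0.0]
ft_force: [0.1, -0.3, 0.4]
finger_gap: 0.15
gripper_force: 0.0
tcp [ 0.5342 -0.0409  0.0607] tooly yaw 1.2958 tilt [ 0.  0. -1.] F [ 0.1 -0.3  0.4] gap 0.15 t 8.45
  tool shift units(30mm) [0.174 0.049 0.024]
  rz units -0.016
```

View pics/s3.png

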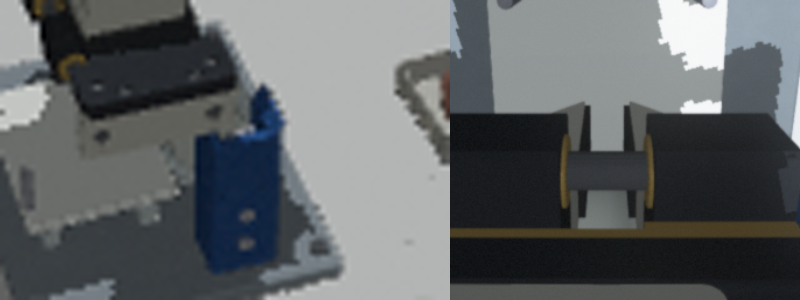

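The fingers' front is now at about x -35 and the deck behind them is bare, so the core should have dropped. I'll lift and measure from above.

```bash
python3 -m pendant '[{"dx":0,"dy":0,"dz":-0.9,"rx":0,"ry":0,"rz":0},{"dx":0,"dy":0,"dz":-0.9,"rx":0,"ry":0,"rz":0},{"dx":0,"dy":0,"dz":-0.9,"rx":0,"ry":0,"rz":0},{"dx":0,"dy":0,"dz":-0.9,"rx":0,"ry":0,"rz":0},{"dx":-0.7,"dy":0,"dz":-0.9,"rx":0,"ry":0,"rz":0},{"dx":-0.8,"dy":0,"dz":-0.9,"rx":0,"ry":0,"rz":0},{"dx":-0.8,"dy":0,"dz":-0.6,"rx":0,"ry":0,"rz":0},{"dx":0,"dy":0,"dz":0,"rx":0,"ry":0,"rz":0}]' 0
python3 - <<'E'
from h import *
p=[.5774,-.0525,-.2737]
f=grab_frame("wrist");np.savez("w4.npz",**f)
for d in silhouettes("wrist","core"):
    print("core",round(d["p"],2),np.round(d["box"],1))
th=np.linspace(0,2*np.pi,40)
for x,z in((0,.048),(-.015,.058)):
    q=proj(f,tf(p,[[x+.02*np.cos(t),y,z+.02*np.sin(t)] for t in th for y in(-.035,.035)]))
    print("pred",x,q.min(0).round(1),q.max(0).round(1))
v=f["color"].copy();cv2.imwrite("pics/w4.png",cv2.resize(v[0:250,150:500],(800,571),interpolation=2))
pl=[.5504,.2155,-.1255];go([pl[0],pl[1],.13],pl[2])
E
```

```text
clock: 9.35
tool_pos: [0.604, -0.0608, 0.2433]
eef_rot: [0.137, 0.991, -0.0, 0.003]
ft_force: [0.9, -0.5, 0.5]
finger_gap: 0.796
gripper_force: 0.0
core 0.95 [282.8 125.7 356.8 170.7]
pred 0 [276.9 126.6] [353.7 168.5]
pred -0.015 [275.2 110.8] [355.4 154.8]
tcp [ 0.6003 -0.0597  0.2403] tooly yaw 1.2954 tilt [-4.e-04 -0.e+00 -1.e+00] F [ 0.2  0.1 -0.2] gap 0.883 t 9.45
  tool shift units(30mm) [4.096 8.377 3.678]
  rz units 17.761
```

View pics/w4.png

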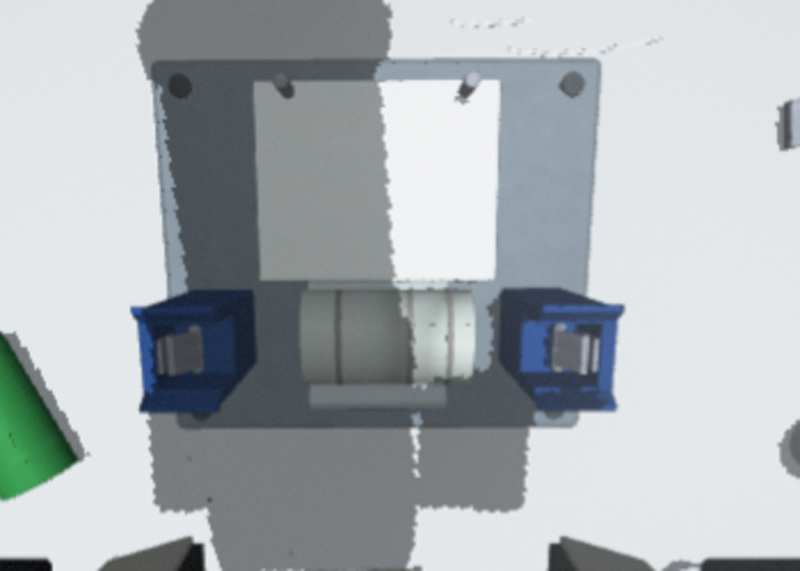

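The core now lies in the vee: its box agrees with the prediction for x 0, z 48, and y is about +5 mm. The holder is clear to measure, so I'll refine its pose and go to the plate.

```bash
cat > fit2.py <<'E'
from h import *
f=dict(np.load("w4.npz"));k=lambda a:np.array(a,float)/(800/350)+[150,0]
D=k([(254,82),(499,82),(496,279),(261,279),(133,309),(623,307),(141,410),(615,410)]);Dm=np.array([(-102,-50,36),(-102,50,36),(-23,50,40),(-23,-50,40),(-17.5,-86,107),(-17.5,86,107),(17.5,-86,107),(17.5,86,107)])/1e3
B=k([(152,60),(600,60)])
def r(q):
    e=(proj(f,tf(q[:3],Dm))-D)
    b=proj(f,tf(q[:3],[[q[3],-.098,.01],[q[3],.098,.01]]))-B
    return np.r_[e.ravel(),b.ravel()]
s=least_squares(r,[.56,-.05,-.28,-.1]);print("holder",s.x.round(4),"res",s.fun.round(1))
E
python3 fit2.py
python3 -m pendant '[{"dx":0.45,"dy":0.94,"dz":0,"rx":0,"ry":0,"rz":0},{"dx":0.45,"dy":0.94,"dz":0,"rx":0,"ry":0,"rz":0},{"dx":0.45,"dy":0.94,"dz":0,"rx":0,"ry":0,"rz":0},{"dx":0.45,"dy":0.94,"dz":0,"rx":0,"ry":0,"rz":0},{"dx":0.45,"dy":0.94,"dz":0,"rx":0,"ry":0,"rz":0},{"dx":0.45,"dy":0.94,"dz":0,"rx":0,"ry":0,"rz":0},{"dx":0.45,"dy":0.94,"dz":0,"rx":0,"ry":0,"rz":0},{"dx":0.45,"dy":0.94,"dz":0,"rx":0,"ry":0,"rz":0}]' 0
python3 -m pendant '[{"dx":0,"dy":0,"dz":0.4,"rx":0,"ry":0,"rz":1},{"dx":0,"dy":0,"dz":0.4,"rx":0,"ry":0,"rz":1},{"dx":0,"dy":0,"dz":0.4,"rx":0,"ry":0,"rz":1},{"dx":0,"dy":0,"dz":0.4,"rx":0,"ry":0,"rz":1},{"dx":0,"dy":0,"dz":0.4,"rx":0,"ry":0,"rz":1},{"dx":0,"dy":0,"dz":0.4,"rx":0,"ry":0,"rz":1},{"dx":0,"dy":0,"dz":0.4,"rx":0,"ry":0,"rz":1},{"dx":0,"dy":0,"dz":0,"rx":0,"ry":0,"rz":1}]'
python3 - <<'E'
from h import *
print(read_state()["joint_pos"].round(2))
pl=[.5504,.2155,-.1255];go([pl[0],pl[1],.13],pl[2])
E
```

```text
holder [ 0.5772 -0.0525 -0.2733 -0.1143] res [-0.4 -0.6  0.8 -0.8 -0.5  0.6 -0.5  0.8 -1.2  0.7  1.2  1.1 -1.1 -0.4
  1.1 -0.9 -1.1  0.3  1.8 -0.1]
clock: 10.25
tool_pos: [0.5558, 0.1878, 0.2395]
eef_rot: [0.137, 0.991, -0.0, -0.001]
ft_force: [0.8, 0.3, -0.0]
finger_gap: 1.001
gripper_force: 0.0
clock: 11.05
tool_pos: [0.555, 0.1863, 0.154]
eef_rot: [0.443, 0.896, -0.002, -0.002]
ft_force: [-0.5, -1.2, 1.3]
finger_gap: 1.001
gripper_force: 0.0
[-0.83  0.5   0.59  1.81 -0.34  0.94  0.57]
tcp [0.555  0.1863 0.154 ] tooly yaw 0.6525 tilt [-0.0049 -0.0017 -1.    ] F [-0.5 -1.2  1.3] gap 1.001 t 11.05
  tool shift units(30mm) [0.865 0.472 0.8  ]
  rz units 9.725
```

```bash
python3 -m pendant '[{"dx":0.85,"dy":0.47,"dz":0.4,"rx":0,"ry":0,"rz":0},{"dx":0,"dy":0,"dz":0.4,"rx":0,"ry":0,"rz":1},{"dx":0,"dy":0,"dz":0,"rx":0,"ry":0,"rz":1},{"dx":0,"dy":0,"dz":0,"rx":0,"ry":0,"rz":1},{"dx":0,"dy":0,"dz":0,"rx":0,"ry":0,"rz":1},{"dx":0,"dy":0,"dz":0,"rx":0,"ry":0,"rz":1},{"dx":0,"dy":0,"dz":0,"rx":0,"ry":0,"rz":1},{"dx":0,"dy":0,"dz":0,"rx":0,"ry":0,"rz":1}]'
python3 -m pendant '[{"dx":0,"dy":0,"dz":0,"rx":0,"ry":0,"rz":1},{"dx":0,"dy":0,"dz":0,"rx":0,"ry":0,"rz":1},{"dx":0,"dy":0,"dz":0,"rx":0,"ry":0,"rz":0.72},{"dx":0,"dy":0,"dz":0,"rx":0,"ry":0,"rz":0},{"dx":0,"dy":0,"dz":0,"rx":0,"ry":0,"rz":0},{"dx":0,"dy":0,"dz":0,"rx":0,"ry":0,"rz":0},{"dx":0,"dy":0,"dz":0,"rx":0,"ry":0,"rz":0},{"dx":0,"dy":0,"dz":0,"rx":0,"ry":0,"rz":0}]'
python3 - <<'E'
from h import *
pl=[.5504,.2155,-.1255];go([pl[0],pl[1],.03],pl[2])
f=grab_frame("wrist");np.savez("w5.npz",**f)
for d in silhouettes("wrist","plate")[:2]:print(round(d["p"],2),np.round(d["box"],1))
M=orange(f);k,l,st,ce=cv2.connectedComponentsWithStats(M)
for i in range(1,k):
    if st[i,4]>300:print(st[i],ce[i])
H=np.array([(x,y,z) for x in(-7,7) for y in(-22,22) for z in(11,43)])/1e3
q=proj(f,tf(pl,H));print("pred handle",q.min(0),q.max(0))
P=np.array([(x,y,11) for x in(-10,10) for y in(-71,71)]+[(x,y,11) for x in(-22,22) for y in(-55,55)])/1e3
q=proj(f,tf(pl,P));print("pred plate",q.min(0),q.max(0))
E
```

```text
clock: 11.85
tool_pos: [0.5516, 0.2152, 0.1317]
eef_rot: [0.674, 0.739, -0.001, -0.001]
ft_force: [-0.1, 0.5, -0.5]
finger_gap: 1.001
gripper_force: 0.0
clock: 12.65
tool_pos: [0.5535, 0.2156, 0.1327]
eef_rot: [0.749, 0.663, 0.0, -0.0]
ft_force: [0.2, 0.7, -0.4]
finger_gap: 0.998
gripper_force: 0.0
tcp [0.5535 0.2156 0.1327] tooly yaw -0.1216 tilt [-1.e-04  1.e-04 -1.e+00] F [ 0.2  0.7 -0.4] gap 0.998 t 12.65
  tool shift units(30mm) [-0.015 -0.101  3.424]
  rz units 0.049
0.68 [285.  103.2 343.7 278.8]
[ 297  163   28   73 1920] [310.20104167 197.47916667]
pred handle [299.82789033 169.35111296] [320.30050866 238.29496514]
pred plate [281.14803587 103.60904036] [340.08635351 277.91241191]
```

```bash
python3 -m pendant '[{"dx":0,"dy":-0.03,"dz":0.8,"rx":0,"ry":0,"rz":0.05},{"dx":0,"dy":-0.03,"dz":0.8,"rx":0,"ry":0,"rz":0},{"dx":0,"dy":0,"dz":0.7,"rx":0,"ry":0,"rz":0},{"dx":0,"dy":0,"dz":0.6,"rx":0,"ry":0,"rz":0},{"dx":0,"dy":0,"dz":0.4,"rx":0,"ry":0,"rz":0},{"dx":0,"dy":0,"dz":0.1,"rx":0,"ry":0,"rz":0},{"dx":0,"dy":0,"dz":0,"rx":0,"ry":0,"rz":0},{"dx":0,"dy":0,"dz":0,"rx":0,"ry":0,"rz":0}]'
python3 -m pendant '[{"dx":0,"dy":0,"dz":0,"rx":0,"ry":0,"rz":0},{"dx":0,"dy":0,"dz":0,"rx":0,"ry":0,"rz":0},{"dx":0,"dy":0,"dz":0,"rx":0,"ry":0,"rz":0},{"dx":0,"dy":0,"dz":0,"rx":0,"ry":0,"rz":0},{"dx":0,"dy":0,"dz":0,"rx":0,"ry":0,"rz":0},{"dx":0,"dy":0,"dz":0,"rx":0,"ry":0,"rz":0},{"dx":0,"dy":0,"dz":0,"rx":0,"ry":0,"rz":0},{"dx":0,"dy":0,"dz":0,"rx":0,"ry":0,"rz":0}]' 1
python3 -m pendant '[{"dx":0,"dy":0,"dz":0,"rx":0,"ry":0,"rz":0},{"dx":0,"dy":0,"dz":0,"rx":0,"ry":0,"rz":0},{"dx":0,"dy":0,"dz":-0.3,"rx":0,"ry":0,"rz":0},{"dx":0,"dy":0,"dz":-0.7,"rx":0,"ry":0,"rz":0},{"dx":0,"dy":0,"dz":-0.9,"rx":0,"ry":0,"rz":0},{"dx":0,"dy":0,"dz":-0.9,"rx":0,"ry":0,"rz":0},{"dx":0,"dy":0,"dz":-0.9,"rx":0,"ry":0,"rz":0},{"dx":0,"dy":0,"dz":-0.9,"rx":0,"ry":0,"rz":0}]' 1
python3 - <<'E'
from h import *
s=read_state()["joint_pos"].round(2);print(s)
p=[.5772,-.0525,-.2733];go(tf(p,[0,0,.2])[0],p[2])
f=grab_frame("wrist");np.savez("w6.npz",**f)
for d in silhouettes("wrist","plate")[:2]:print(round(d["p"],2),np.round(d["box"],1))
E
```

```text
clock: 13.55
tool_pos: [0.5523, 0.2159, 0.0315]
eef_rot: [0.75, 0.661, 0.001, 0.0]
ft_force: [-0.3, 0.3, 0.2]
finger_gap: 0.999
gripper_force: 0.0
clock: 14.35
tool_pos: [0.5517, 0.2159, 0.0307]
eef_rot: [0.75, 0.661, -0.0, -0.0]
ft_force: [-0.6, 0.4, 0.2]
finger_gap: 0.354
gripper_force: 0.0
clock: 15.15
tool_pos: [0.5515, 0.2156, 0.1703]
eef_rot: [0.75, 0.661, -0.0, 0.0]
ft_force: [0.5, 0.6, -1.6]
finger_gap: 0.151
gripper_force: 30.0
[-1.02  0.55  0.83  1.79 -0.47  1.01 -0.13]
tcp [0.5515 0.2156 0.1703] tooly yaw -0.1263 tilt [-0.e+00 -1.e-04 -1.e+00] F [ 0.5  0.6 -1.6] gap 0.151 t 15.15
  tool shift units(30mm) [-8.758  1.974 -0.988]
  rz units 1.838
0.64 [269.1 105.9 360.9 343.7]
```

```bash
python3 -m pendant '[{"dx":-0.98,"dy":0.23,"dz":0,"rx":0,"ry":0,"rz":0},{"dx":-0.98,"dy":0.23,"dz":0,"rx":0,"ry":0,"rz":0},{"dx":-0.98,"dy":0.23,"dz":0,"rx":0,"ry":0,"rz":0},{"dx":-0.98,"dy":0.23,"dz":0,"rx":0,"ry":0,"rz":0},{"dx":-0.98,"dy":0.23,"dz":0,"rx":0,"ry":0,"rz":0},{"dx":-0.98,"dy":0.23,"dz":0,"rx":0,"ry":0,"rz":0},{"dx":-0.98,"dy":0.23,"dz":0,"rx":0,"ry":0,"rz":0},{"dx":-0.98,"dy":0.23,"dz":0,"rx":0,"ry":0,"rz":0}]'
python3 -m pendant '[{"dx":-0.5,"dy":0.1,"dz":0,"rx":0,"ry":0,"rz":0},{"dx":-0.47,"dy":0.09,"dz":0,"rx":0,"ry":0,"rz":0},{"dx":0,"dy":0,"dz":0,"rx":0,"ry":0,"rz":1},{"dx":0,"dy":0,"dz":0,"rx":0,"ry":0,"rz":0.84},{"dx":0,"dy":0,"dz":0,"rx":0,"ry":0,"rz":0},{"dx":0,"dy":0,"dz":0,"rx":0,"ry":0,"rz":0},{"dx":0,"dy":0,"dz":0,"rx":0,"ry":0,"rz":0},{"dx":0,"dy":0,"dz":0,"rx":0,"ry":0,"rz":0}]'
python3 - <<'E'
from h import *
p=[.5787,-.0542,-.2733];go(tf(p,[0,0,.17])[0],p[2])
f=grab_frame("wrist");np.savez("w7.npz",**f)
c=f["color"][60:260,190:450]
cv2.imwrite("pics/w7.png",cv2.resize(c,(780,600),interpolation=2))
s=read_state();t=s["tool_pos"];yaw=p[2]
print("pred plate corners",((proj(f,tf([t[0],t[1],yaw],np.array([(-10,71,t[2]*1e3-19.7),(10,71,t[2]*1e3-19.7),(-22,55.5,t[2]*1e3-19.7),(22,55.5,t[2]*1e3-19.7)])/1e3))-[190,60])*3).round().tolist())
print("pred post top (z107)",((proj(f,tf(p,np.array([(-17.5,57,107),(17.5,57,107),(17.5,86,107),(-17.5,86,107)])/1e3))-[190,60])*3).round().tolist())
E
```

```text
clock: 16.05
tool_pos: [0.5765, -0.0255, 0.1683]
eef_rot: [0.75, 0.661, -0.0, -0.0]
ft_force: [0.6, 0.9, -1.4]
finger_gap: 0.152
gripper_force: 30.0
clock: 16.85
tool_pos: [0.579, -0.0537, 0.1687]
eef_rot: [0.796, 0.605, 0.0, -0.0]
ft_force: [-0.5, -0.5, -1.4]
finger_gap: 0.149
gripper_force: 30.0
tcp [ 0.579  -0.0537  0.1687] tooly yaw -0.2717 tilt [-0.e+00  3.e-04 -1.e+00] F [-0.5 -0.5 -1.4] gap 0.149 t 16.85
  tool shift units(30mm) [-0.019 -0.005 -0.043]
  rz units 0.02
pred plate corners [[307.0, 135.0], [440.0, 136.0], [231.0, 239.0], [515.0, 239.0]]
pred post top (z107) [[282.0, 210.0], [463.0, 210.0], [467.0, 52.0], [279.0, 51.0]]
```

View pics/w7.png

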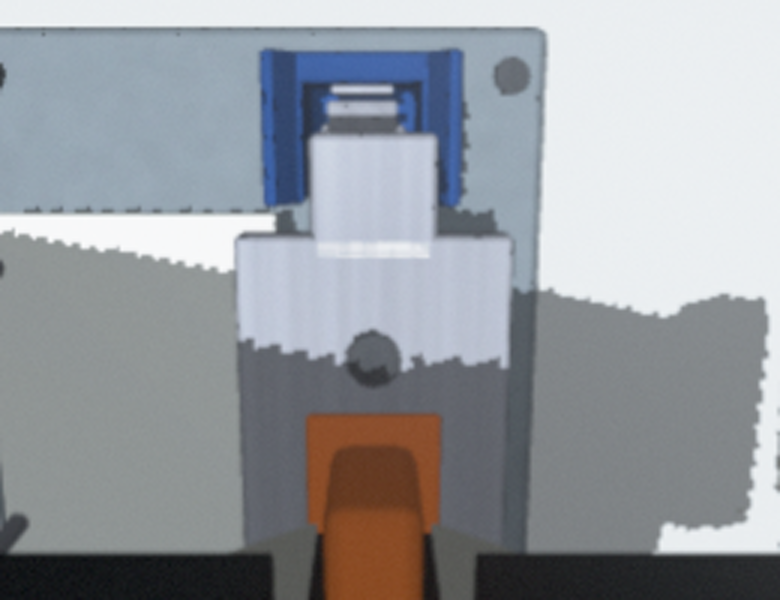

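The picture shows ear end corners at (311,137) and (438,137), so the plate sits as predicted. The post's outer edges are at x 262 and 462, centre 362, against 373 predicted. So the plate must shift about 2 mm toward -x, which agrees with the original fit of (0.577, -0.053).

```bash
python3 -m pendant '[{"dx":0,"dy":-0.07,"dz":0,"rx":0,"ry":0,"rz":0.02},{"dx":0,"dy":0,"dz":0.2,"rx":0,"ry":0,"rz":0},{"dx":0,"dy":0,"dz":0.3,"rx":0,"ry":0,"rz":0},{"dx":0,"dy":0,"dz":0.3,"rx":0,"ry":0,"rz":0},{"dx":0,"dy":0,"dz":0.1,"rx":0,"ry":0,"rz":0},{"dx":0,"dy":0,"dz":0,"rx":0,"ry":0,"rz":0},{"dx":0,"dy":0,"dz":0,"rx":0,"ry":0,"rz":0},{"dx":0,"dy":0,"dz":0,"rx":0,"ry":0,"rz":0}]'
python3 - <<'E'
from h import *
go([.577,-.053,.12],-.2733)
f=grab_frame("wrist");np.savez("w8.npz",**f)
# edges of blue post (top mouth) and of ear, per row
h=cv2.cvtColor(f["color"],cv2.COLOR_BGR2HSV);b=cv2.inRange(h,(105,130,40),(130,255,255))
for r in range(60,140,6):
    x=np.where(b[r,190:450])[0]+190
    if len(x)>5:print(r,x.min(),x.max(),"largest gap",[(int(x[i]),int(x[i+1])) for i in np.argsort(-np.diff(x))[:1]])
E
```

```text
clock: 17.7
tool_pos: [0.5772, -0.0536, 0.142]
eef_rot: [0.797, 0.604, 0.0, 0.0]
ft_force: [0.6, -0.4, -0.9]
finger_gap: 0.15
gripper_force: 30.0
tcp [ 0.5772 -0.0536  0.142 ] tooly yaw -0.2748 tilt [ 6.e-04 -1.e-04 -1.e+00] F [ 0.6 -0.4 -0.9] gap 0.15 t 17.7
  tool shift units(30mm) [ 0.016 -0.012  0.734]
  rz units -0.018
78 275 350 largest gap [(338, 347)]
84 275 350 largest gap [(302, 325)]
90 275 349 largest gap [(302, 327)]
96 275 350 largest gap [(289, 327)]
102 275 349 largest gap [(289, 330)]
108 276 349 largest gap [(290, 339)]
114 276 349 largest gap [(290, 337)]
120 276 349 largest gap [(289, 338)]
126 276 349 largest gap [(290, 337)]
```

```bash
python3 -m pendant '[{"dx":0.01,"dy":-0.02,"dz":0.1,"rx":0,"ry":0,"rz":0},{"dx":0,"dy":0,"dz":0.1,"rx":0,"ry":0,"rz":0},{"dx":0,"dy":0,"dz":0.1,"rx":0,"ry":0,"rz":0},{"dx":0,"dy":0,"dz":0.1,"rx":0,"ry":0,"rz":0},{"dx":0,"dy":0,"dz":0.1,"rx":0,"ry":0,"rz":0},{"dx":0,"dy":0,"dz":0.1,"rx":0,"ry":0,"rz":0},{"dx":0,"dy":0,"dz":0,"rx":0,"ry":0,"rz":0},{"dx":0,"dy":0,"dz":0,"rx":0,"ry":0,"rz":0}]'
python3 - <<'E'
from h import *
go([.577,-.053,.1],-.2733)
s=read_state();print(s["moment"])
f=grab_frame("wrist");np.savez("w9.npz",**f)
g=f["color"]
for r in(90,110,120):print(r,g[r,270:356].max(1).tolist())
E
```

```text
clock: 18.55
tool_pos: [0.5764, -0.053, 0.1237]
eef_rot: [0.797, 0.604, -0.0, -0.0]
ft_force: [0.0, 0.2, -1.2]
finger_gap: 0.149
gripper_force: 30.0
tcp [ 0.5764 -0.053   0.1237] tooly yaw -0.2747 tilt [-1.e-04 -1.e-04 -1.e+00] F [ 0.   0.2 -1.2] gap 0.149 t 18.55
  tool shift units(30mm) [0.006 0.018 0.789]
  rz units -0.018
[-0.06834728  0.08200215 -0.03718358]
90 [171, 151, 131, 120, 159, 158, 140, 112, 109, 112, 108, 108, 108, 108, 109, 107, 118, 139, 134, 104, 72, 70, 68, 78, 92, 93, 93, 105, 124, 139, 163, 169, 167, 165, 148, 104, 97, 96, 97, 97, 96, 98, 96, 99, 98, 99, 97, 97, 99, 98, 99, 97, 99, 97, 99, 99, 98, 98, 98, 99, 127, 162, 167, 162, 144, 100, 79, 76, 78, 98, 131, 151, 141, 125, 124, 123, 123, 124, 125, 124, 124, 126, 142, 161, 165, 159]
110 [177, 169, 145, 145, 137, 163, 158, 132, 112, 108, 108, 109, 108, 107, 109, 107, 108, 125, 148, 123, 77, 72, 100, 155, 196, 219, 222, 225, 225, 225, 224, 224, 221, 219, 220, 219, 219, 221, 221, 220, 219, 219, 219, 217, 219, 219, 218, 215, 213, 215, 215, 215, 216, 217, 219, 220, 219, 219, 218, 216, 216, 219, 219, 215, 193, 149, 89, 73, 78, 102, 142, 151, 133, 121, 121, 120, 123, 124, 123, 124, 123, 134, 154, 166, 163, 149]
120 [176, 168, 146, 132, 146, 164, 167, 147, 115, 108, 111, 109, 107, 105, 105, 106, 107, 116, 139, 126, 78, 68, 85, 134, 187, 214, 219, 222, 222, 223, 223, 222, 220, 218, 219, 217, 217, 218, 218, 219, 215, 217, 216, 215, 217, 217, 216, 214, 213, 214, 212, 212, 213, 215, 218, 220, 217, 215, 213, 213, 214, 217, 219, 212, 186, 144, 82, 69, 78, 107, 149, 151, 121, 119, 118, 120, 121, 123, 124, 124, 124, 136, 155, 166, 161, 154]
```

The ear spans columns 293–335.5 and the slot spans 289.5–339.5, so it is centred with zero contact force. I'll press down in stages.

```bash
python3 -m pendant '[{"dx":0,"dy":0,"dz":0.1,"rx":0,"ry":0,"rz":0},{"dx":0,"dy":0,"dz":0.1,"rx":0,"ry":0,"rz":0},{"dx":0,"dy":0,"dz":0.1,"rx":0,"ry":0,"rz":0},{"dx":0,"dy":0,"dz":0.1,"rx":0,"ry":0,"rz":0},{"dx":0,"dy":0,"dz":0.1,"rx":0,"ry":0,"rz":0},{"dx":0,"dy":0,"dz":0.05,"rx":0,"ry":0,"rz":0},{"dx":0,"dy":0,"dz":0,"rx":0,"ry":0,"rz":0},{"dx":0,"dy":0,"dz":0,"rx":0,"ry":0,"rz":0}]'
python3 - <<'E'
from h import *
go([.577,-.053,.096],-.2733);print(read_state()["moment"].round(2))
E
```

```text
clock: 19.4
tool_pos: [0.5777, -0.0534, 0.1079]
eef_rot: [0.797, 0.604, 0.001, 0.001]
ft_force: [3.8, -1.8, 5.6]
finger_gap: 0.153
gripper_force: 30.0
tcp [ 0.5777 -0.0534  0.1079] tooly yaw -0.2748 tilt [ 2.7e-03 -5.0e-04 -1.0e+00] F [ 3.8 -1.8  5.6] gap 0.153 t 19.4
  tool shift units(30mm) [ 0.007 -0.029  0.396]
  rz units -0.019
[-0.18 -0.61  0.06]
```

```bash
python3 -m pendant '[{"dx":0,"dy":0,"dz":0.07,"rx":0,"ry":0,"rz":0},{"dx":0,"dy":0,"dz":0.07,"rx":0,"ry":0,"rz":0},{"dx":0,"dy":0,"dz":0.07,"rx":0,"ry":0,"rz":0},{"dx":0,"dy":0,"dz":0.05,"rx":0,"ry":0,"rz":0},{"dx":0,"dy":0,"dz":0.05,"rx":0,"ry":0,"rz":0},{"dx":0,"dy":0,"dz":0.05,"rx":0,"ry":0,"rz":0},{"dx":0,"dy":0,"dz":0,"rx":0,"ry":0,"rz":0},{"dx":0,"dy":0,"dz":0,"rx":0,"ry":0,"rz":0}]'
python3 - <<'E'
from h import *
go([.577,-.053,.096],-.2733);print(read_state()["moment"].round(2))
E
```

```text
clock: 20.2
tool_pos: [0.5767, -0.0532, 0.0973]
eef_rot: [0.797, 0.604, 0.0, 0.0]
ft_force: [-2.8, -0.4, 13.5]
finger_gap: 0.153
gripper_force: 30.0
tcp [ 0.5767 -0.0532  0.0973] tooly yaw -0.2749 tilt [ 8.e-04  4.e-04 -1.e+00] F [-2.8 -0.4 13.5] gap 0.153 t 20.2
  tool shift units(30mm) [0.009 0.007 0.043]
  rz units -0.02
[-0.24  0.56  0.06]
```

```bash
python3 -m pendant '[{"dx":0,"dy":0,"dz":0.05,"rx":0,"ry":0,"rz":0},{"dx":0,"dy":0,"dz":0.05,"rx":0,"ry":0,"rz":0},{"dx":0,"dy":0,"dz":0.03,"rx":0,"ry":0,"rz":0},{"dx":0,"dy":0,"dz":0,"rx":0,"ry":0,"rz":0},{"dx":0,"dy":0,"dz":0,"rx":0,"ry":0,"rz":0},{"dx":0,"dy":0,"dz":0,"rx":0,"ry":0,"rz":0},{"dx":0,"dy":0,"dz":0,"rx":0,"ry":0,"rz":0},{"dx":0,"dy":0,"dz":0,"rx":0,"ry":0,"rz":0}]'
python3 - <<'E'
from h import *
go([.577,-.053,.096],-.2733);print(read_state()["moment"].round(2))
E
```

```text
clock: 21.0
tool_pos: [0.5768, -0.0533, 0.0954]
eef_rot: [0.797, 0.603, 0.001, -0.0]
ft_force: [-10.0, 2.2, 41.4]
finger_gap: 0.15
gripper_force: 30.0
tcp [ 0.5768 -0.0533  0.0954] tooly yaw -0.2752 tilt [ 0.0017  0.0022 -1.    ] F [-10.    2.2  41.4] gap 0.15 t 21.0
  tool shift units(30mm) [ 0.01   0.004 -0.02 ]
  rz units -0.024
[0.5  2.61 0.05]
```

It bottomed out at TCP z 0.0954 (0.096 expected) with the force rising to 41 N, so the plate is home. I'll unload, release and retreat.

```bash
python3 -m pendant '[{"dx":0,"dy":0,"dz":-0.06,"rx":0,"ry":0,"rz":0},{"dx":0,"dy":0,"dz":-0.02,"rx":0,"ry":0,"rz":0},{"dx":0,"dy":0,"dz":0,"rx":0,"ry":0,"rz":0},{"dx":0,"dy":0,"dz":0,"rx":0,"ry":0,"rz":0},{"dx":0,"dy":0,"dz":0,"rx":0,"ry":0,"rz":0},{"dx":0,"dy":0,"dz":0,"rx":0,"ry":0,"rz":0},{"dx":0,"dy":0,"dz":0,"rx":0,"ry":0,"rz":0},{"dx":0,"dy":0,"dz":0,"rx":0,"ry":0,"rz":0}]'
python3 -m pendant '[{"dx":0,"dy":0,"dz":0,"rx":0,"ry":0,"rz":0},{"dx":0,"dy":0,"dz":0,"rx":0,"ry":0,"rz":0},{"dx":0,"dy":0,"dz":0,"rx":0,"ry":0,"rz":0},{"dx":0,"dy":0,"dz":0,"rx":0,"ry":0,"rz":0},{"dx":0,"dy":0,"dz":0,"rx":0,"ry":0,"rz":0},{"dx":0,"dy":0,"dz":0,"rx":0,"ry":0,"rz":0},{"dx":0,"dy":0,"dz":0,"rx":0,"ry":0,"rz":0},{"dx":0,"dy":0,"dz":0,"rx":0,"ry":0,"rz":0}]' 0.3
python3 -m pendant '[{"dx":0,"dy":0,"dz":-0.3,"rx":0,"ry":0,"rz":0},{"dx":0,"dy":0,"dz":-0.5,"rx":0,"ry":0,"rz":0},{"dx":0,"dy":0,"dz":-0.9,"rx":0,"ry":0,"rz":0},{"dx":0,"dy":0,"dz":-0.9,"rx":0,"ry":0,"rz":0},{"dx":-0.9,"dy":0,"dz":-0.9,"rx":0,"ry":0,"rz":0},{"dx":-0.9,"dy":0,"dz":-0.9,"rx":0,"ry":0,"rz":0},{"dx":-0.9,"dy":0,"dz":-0.9,"rx":0,"ry":0,"rz":0},{"dx":-0.9,"dy":0,"dz":0,"rx":0,"ry":0,"rz":0}]'
python3 - <<'E'
from h import *
p=[.577,-.053,-.2733];go([.577,-.053,.096],-.2733)
f=grab_frame("wrist");np.savez("w10.npz",**f)
for d in silhouettes("wrist","plate")[:2]:print(round(d["p"],2),np.round(d["box"],1))
P=np.array([(x,y,76.3) for x in(-22,22) for y in(-55.5,55.5)]+[(x,y,76.3) for x in(-10,10) for y in(-71,71)]+[(x,y,108.3) for x in(-7,7) for y in(-22,22)])/1e3
q=proj(f,tf(p,P));print("pred",q.min(0).round(1),q.max(0).round(1));print(q[:4].round(1).tolist(),q[4:8].round(1).tolist(),"handle top",q[8:].round(1).tolist())
M=orange(f);k,l,st,ce=cv2.connectedComponentsWithStats(M)
for i in range(1,k):
    if st[i,4]>200:print("orange",st[i])
E
```

```text
clock: 21.8
tool_pos: [0.5768, -0.0532, 0.0955]
eef_rot: [0.797, 0.604, 0.0, 0.0]
ft_force: [-0.0, -0.5, 10.4]
finger_gap: 0.151
gripper_force: 30.0
clock: 22.6
tool_pos: [0.5765, -0.053, 0.0949]
eef_rot: [0.797, 0.604, 0.0, -0.0]
ft_force: [-0.0, 0.3, 1.2]
finger_gap: 0.696
gripper_force: 0.0
clock: 23.4
tool_pos: [0.5483, -0.1593, 0.2589]
eef_rot: [0.797, 0.603, 0.002, 0.002]
ft_force: [0.3, -0.2, -0.3]
finger_gap: 0.699
gripper_force: 0.0
tcp [ 0.5483 -0.1593  0.2589] tooly yaw -0.2753 tilt [ 0.0066 -0.0011 -1.    ] F [ 0.3 -0.2 -0.3] gap 0.699 t 23.4
  tool shift units(30mm) [ 3.666 -0.079  5.431]
  rz units -0.025
0.86 [285.9   0.5 338.8 134.7]
pred [284.7 -36.3] [337.6 138.3]
[[287.6, 121.2], [284.7, -15.1], [335.8, 121.1], [337.6, -15.2]] [[301.0, 138.3], [298.9, -36.3], [322.6, 138.2], [323.3, -36.3]] handle top [[302.8, 80.7], [302.1, 20.5], [320.2, 80.7], [320.4, 20.5]]
orange [ 299   22   25   67 1585]
```

```bash
python3 -m pendant '[{"dx":0.8,"dy":0,"dz":0,"rx":0,"ry":0,"rz":0},{"dx":0.8,"dy":0,"dz":0,"rx":0,"ry":0,"rz":0},{"dx":0.6,"dy":0,"dz":0,"rx":0,"ry":0,"rz":0},{"dx":0,"dy":0,"dz":0,"rx":0,"ry":0,"rz":0},{"dx":0,"dy":0,"dz":0,"rx":0,"ry":0,"rz":0},{"dx":0,"dy":0,"dz":0,"rx":0,"ry":0,"rz":0},{"dx":0,"dy":0,"dz":0,"rx":0,"ry":0,"rz":0},{"dx":0,"dy":0,"dz":0,"rx":0,"ry":0,"rz":0}]'
python3 - <<'E'
from h import *
p=[.577,-.053,-.2733];f=grab_frame("wrist")
for d in silhouettes("wrist","plate")[:1]:
    print(round(d["p"],2),np.round(d["box"],1))
P=np.array([(0,-71,76.3),(0,-67.5,76.3),(0,-57,76.3),(0,57,76.3),(0,67.5,76.3),(0,71,76.3)])/1e3
q=proj(f,tf(p,P));print("pred axis pts",q.round(1).tolist())
c=int(round(q[:,0].mean()));g=f["color"][:,c-3:c+4].max(2).mean(1).round().astype(int)
a,b=int(q[5,1]),int(q[0,1])
print(a-8,g[max(a-8,0):a+24].tolist());print(b-24,g[b-24:b+9].tolist())
E
```

```text
clock: 24.3
tool_pos: [0.5648, -0.0942, 0.2541]
eef_rot: [0.798, 0.603, 0.0, 0.0]
ft_force: [0.2, 0.0, -0.2]
finger_gap: 0.7
gripper_force: 0.0
0.97 [292.5  54.7 344.5 209.6]
pred axis pts [[315.0, 208.8], [315.0, 205.4], [315.0, 194.8], [314.7, 67.8], [314.6, 54.8], [314.6, 50.4]]
42 [181, 114, 103, 105, 106, 105, 105, 104, 104, 104, 105, 110, 130, 191, 214, 215, 216, 217, 216, 216, 216, 216, 217, 216, 216, 216, 216, 216, 221, 234, 241, 237]
184 [107, 107, 106, 106, 107, 106, 105, 105, 105, 105, 106, 104, 104, 104, 105, 104, 105, 104, 104, 104, 104, 104, 100, 95, 94, 92, 93, 92, 91, 92, 92, 92, 93]
```

```bash
python3 -c "
from rig import *
print(job_done())"
```

```text
the job is handed in; nothing more can be done
None
```

I rolled the core into the vee and pressed the clamp plate home; both clips look snapped over the ears in the wrist-camera pixel profiles. I released the plate and handed the job in at about 24 s, but the rig returned no verdict. The moves stayed clear of the jar, cup, vial and marker, though I did not re-measure them at the end.

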